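# Cap the chalk canister, then lift off its outer lid alone

### The job

Stand the open steel canister upright with its whole base on the round rubber pad and let go of it. Then pick up the two nested lids together by the inner lid's thin stem, lower them onto the canister until the inner lid lies flat on its rim, and only then let go. Finally take the outer lid by its collar and lift it alone, straight up until it is wholly clear of the stem above the canister, leaving the inner lid seated, and finish while still holding it there; leave the other things where they are.

Things in the scene. Friction and masses are not known exactly. Their poses are not given: they have to be found in the camera images.
- canister_mid (a point): Open-topped plain steel canister, a straight cylinder 62 mm outside, 56 mm bore, 85 mm tall, standing upright, loose, 0.17 to 0.35 kg. This point is on its axis half-way up, 42.5 mm below the rim; z is up along the axis.
- pad_top (a point): Round black rubber pad, 100 mm across and 4 mm thick, fixed on the flap. This point is the centre of its top face, 4 mm above the flap.
- inner_stem (a point): Inner lid's upright round steel stem, 18 mm across; nested, its top 30 mm stick up out of the outer lid's collar. This point is on the axis at the middle of those 30 mm: 15 mm below the stem's top, 64 mm above the plug's foot, 50 mm above the face of the disc that lies on the rim; z is up along the stem. Lifting the stem brings the outer lid along, resting on the disc.
- outer_collar (a point): Outer lid's round black collar, 40 mm across, 26 mm high, 25 mm bore with the inner lid's stem passing freely through it. This point is on the axis half-way up the collar: 13 mm below its top, 13 mm above the lid's plate, 29 mm above the skirt's lower edge; z is up. Nested, it is 28 mm below the inner lid's point.
- canister: The same canister; origin at the centre of its underside.
- inner: Inner lid, 0.14 kg: a 68 mm disc 5 mm thick with the stem above (60 mm over the disc) and a 50 mm plug with tapered foot below, 14 mm long, that drops into the canister's bore until the disc lies on the rim. At the start it stands on its plug on the flap, the outer lid resting on it. Origin at the centre of the plug's foot.
- outer: Outer lid, 0.08 to 0.17 kg: a steel cap 78 mm across with a 4 mm plate that lies loose on the inner lid's disc (about 2 mm sideways play, not latched), a skirt (72 mm inside) hanging 12 mm below the plate's underside, and the collar on top. Origin on its axis at the plate's underside.
- dumbbell: Black rubber hex dumbbell lying on its side, 170 mm long, 57 mm high; origin under its middle, x along the bar. A bystander.
- grip_ring: Green silicone hand-grip ring lying flat, 72 mm across, 22 mm high; origin at the centre of its underside. A bystander.
- exerciser: Grey plastic finger exerciser, 86 x 26 x 36 mm high, four round finger keys on top; origin at the centre of its underside, x along its length. A bystander.
- bar_collar: Black plastic barbell collar lying flat, 92 mm ring, 30 mm high, clamp tab on its +y side; origin at the centre of its underside. A bystander.
- tape_roll: Paper tape roll lying flat, 84 mm across, 25 mm high; origin at the centre of its underside. A bystander.
- shaker: Grey plastic shaker bottle with a black cap, 72 mm across, 190 mm tall, standing; origin at the centre of its underside. A bystander.
- salve_tin: Flat closed aluminium tin, 71 mm across, 24 mm high; origin at the centre of its underside. A bystander.
There are look-alikes about, which are no part of the job. What is shaped like the canister but purple is not meant. Leave any red look-alike of the outer alone.

How it is judged:
By the outcome, as a careful person would: the job done as asked, in the order asked, and still so for the second after the job is handed in, while the arm keeps its last pose, push and grip.
It also fails if it takes over 64 s, if anything falls off the work surface, if the arm or the gripper's body presses on something with over 40 N, if the wrist force passes 120 N, or if a joint passes its speed limit or range.

### The arm

A 6-joint arm with a two-finger parallel gripper is mounted at the origin on the work surface. World frame = base frame: x ahead of the robot, y to its left, z up, the work surface at z = 0. Lengths are in m, angles in rad, forces in N, time in s.
With the tool pointing down it reaches from about 0.35 to 0.925 m from the base axis. Payload 6.4 kg.
Tool frame: the origin (TCP) lies between the finger pads; the fingertips stand 19 mm ahead of it and the grasp point (between the pads) is the TCP; z points along the fingers, y is the direction in which the jaws open and shut (so a half turn about z gives the same grasp; the last joint's range is limited). The gripper opens to 94 mm and grips with 3 to 60 N. Pads are 16 mm wide; open, the fingers measure 119 mm over their backs; the gripper's body (75 mm by 177 mm) begins 78 mm behind the grasp point.
Start: joints at [-1.491, 0.245, 1.558, -0, 1.339, -0.174], TCP at [0.163, -0.629, 0.224] pointing down, gripper open.
Joint ranges: [-3.13, 3.13], [-1.02, 2.26], [0.13, 2.54], [-0.95, 4.09], [0.21, 2.88], [-2.74, 2.74]. Speed limits (rad/s): [2.57, 2.57, 3.14, 3.14, 3.14, 3.14].

### API

Orientations are given as [roll, pitch, yaw] about the fixed x, y, z axes, in that order (R = Rz(yaw) Ry(pitch) Rx(roll)).
In Python, from plant import readout, optics, arm gives the robot as it stands.
- The arm moves only by the shell command python3 -m crank 'ROWS' [FORCE]. ROWS is text: rows parted by semicolons, each of 7 numbers parted by spaces: the turn, a rotation vector about the tool's x, y, z each as a share of 180 degrees, from -1 to 1, then the shift along the tool's x, y, z each as a share of 0.25 m, from -1 to 1, then the opening, from 0 (shut) to 1 (fully open). In form: wx wy wz tx ty tz gripper; .... A call has 1 to 5 rows; each row is the pose to reach, as a shift and turn from the pose measured when the call began, along the tool's axes at that moment, turning the shorter way round; what a row does not reach only later rows make up. A row lasts 1/10 s, in which the tool goes at most 50 mm and 8.59 degrees, less where a joint would pass 70% of its speed; a pose out of reach is approached as far as the arm can. A call with a number of a shift or a turn outside -1 to 1 is refused whole. A call with a gripper value outside its range is refused whole. The fingers move at their own pace and stop on an object; FORCE is the grip in N (left out, the last holds). Time passes only in rows, so rows that repeat a pose let the fingers close. It gives the time, the measured TCP pose, the force and the opening at its end, in the units of the state.
- readout.read_state(): the state, without advancing time (a new reading comes with each control period).
- optics.get_image(name): name is "scene" or "top"; returns the picture (384x512x3 uint8, blue, green, red); there is no depth.
- optics.camera_params(name): a dict with "fx", "fy", "cx", "cy" (pixels), "dist" ([k1, k2, p1, p2, k3] as OpenCV has them; the pictures are not rectified), "cam_to_world" (4x4, takes a point from camera to world coordinates). Camera axes: x right, y down, z forward; pixel columns grow to the right and rows downward; lengths in m; the calibration is good to about 2 mm. A picture is of the moment at which its call begins. camera_params takes no time and is no camera call.
- arm.close_job(): hands the job in, once; it reports no verdict.
The state is a dict: "t": time; "q": joint angles; "qd": joint speeds; "joint_torque": joint torques, N m; "ee_pos": TCP position; "tool_rot": TCP orientation; "force": force on the tool from outside, world axes, zero at the start; "wrist_torque": the same for the moment, N m; "gripper_width": finger opening in m.
Only numpy, scipy, OpenCV 4.12 (cv2) and the standard library are available. Lean on these libraries where they do the work, as an engineer would, in place of code of your own. Each camera call takes 0.05 s, during which the arm holds its last target.

## Working session

There is one attempt and no reset: what is moved stays moved. The work goes in short steps, Python scripts to look and compute and a shell command to move; the robot and the scene stay as the last step left them, time stands still between calls to the robot, and variables do not carry over. Pictures are saved under pics/ and viewed, and the job is handed in when it is done.

```bash
ls; mkdir -p pics; python3 - <<'E'
from plant import readout, optics, arm
import cv2, numpy as np
np.set_printoptions(precision=4,suppress=True)
s=readout.read_state()
for k,v in s.items(): print(k,v)
for n in ("scene","top"):
    im=optics.get_image(n); cv2.imwrite(f"pics/{n}0.png",im)
    print(n,optics.camera_params(n))
E
```

```text
pics
t 0.0
q [-1.4911  0.2458  1.559  -0.      1.3387 -0.1741]
qd [ 0.0009  0.0003  0.0015 -0.0009  0.0005  0.0014]
joint_torque [ -0.0029 -41.5843 -31.4604   0.0683   0.0332  -0.0001]
ee_pos [ 0.1631 -0.6286  0.2234]
tool_rot [-3.1398 -0.0003  0.2538]
force [-0.0822 -0.8579  0.4414]
wrist_torque [-0.0132 -0.0187 -0.0297]
gripper_width 0.09415364889558347
scene {'fx': 404.9949492426881, 'fy': 404.9949492426881, 'cx': 254.74995465998677, 'cy': 192.21111757139286, 'dist': array([-0.0083,  0.    ,  0.    ,  0.    ,  0.    ]), 'cam_to_world': array([[-0.3399,  0.4993, -0.797 ,  1.456 ],
       [ 0.9404,  0.19  , -0.2821,  0.328 ],
       [ 0.0106, -0.8454, -0.5341,  0.6933],
       [ 0.    ,  0.    ,  0.    ,  1.    ]])}
top {'fx': 354.4688032673706, 'fy': 354.4688032673706, 'cx': 252.87099894619456, 'cy': 190.59501275058335, 'dist': array([-0.0607,  0.    ,  0.    ,  0.    ,  0.    ]), 'cam_to_world': array([[ 0.0247, -0.9821,  0.1866,  0.3643],
       [-0.9997, -0.0243,  0.0045,  0.0013],
       [ 0.0001, -0.1867, -0.9824,  1.0717],
       [ 0.    ,  0.    ,  0.    ,  1.    ]])}
```

View pics/scene0.png

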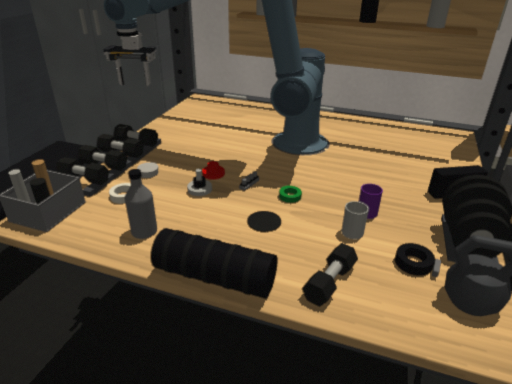

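View pics/top0.png

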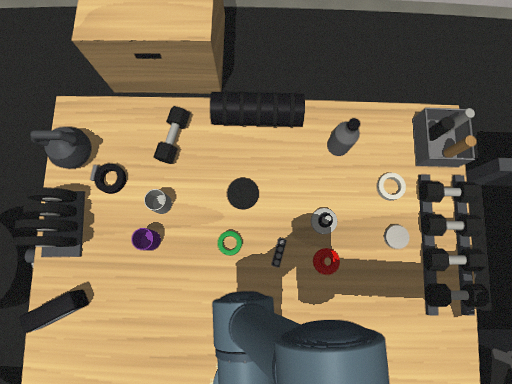

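```bash
python3 - <<'E'
import cv2, numpy as np
s=cv2.imread('pics/scene0.png');t=cv2.imread('pics/top0.png')
def crop(im,u,v,w,h,k): return cv2.resize(im[v:v+h,u:u+w],None,fx=k,fy=k,interpolation=cv2.INTER_CUBIC)
a=crop(t,140,180,45,36,8); b=crop(t,300,200,45,36,8)
c=crop(s,333,194,45,50,8)[:400]; d=crop(s,178,155,45,50,8)[:400]
c=crop(s,333,196,45,36+10,8);d=crop(s,178,158,45,46,8)
out=np.zeros((300+0,0,3))
W=np.vstack([np.hstack([a,b]),])
cv2.imwrite('pics/ct.png',W); cv2.imwrite('pics/cs.png',np.hstack([c,d]))
cv2.imwrite('pics/pad.png',np.hstack([crop(t,220,172,45,45,8),crop(s,242,199,45,45,8)]))
E
```

```text
(no output)
```

View pics/ct.png

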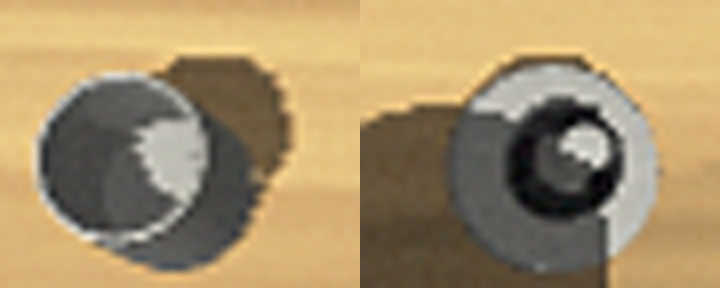

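View pics/cs.png

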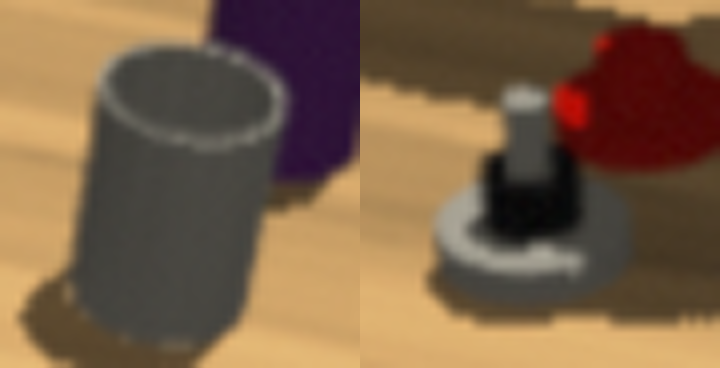

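View pics/pad.png

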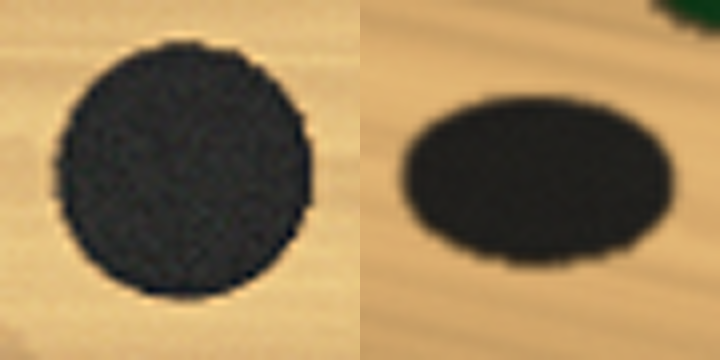

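```bash
cat > h.py <<'E'
from plant import readout, optics
import cv2, numpy as np
np.set_printoptions(precision=4,suppress=True)
P={n:optics.camera_params(n) for n in('scene','top')}
def ray(n,uv):
    p=P[n];K=np.array([[p['fx'],0,p['cx']],[0,p['fy'],p['cy']],[0,0,1]])
    x=cv2.undistortPoints(np.array([[uv]],float),K,p['dist'])[0,0]
    T=p['cam_to_world'];d=T[:3,:3]@[x[0],x[1],1];return T[:3,3],d/np.linalg.norm(d)
def atz(n,uv,z):
    o,d=ray(n,uv);return o+d*(z-o[2])/d[2]
def tri(a,b):
    A=np.zeros((3,3));y=np.zeros(3);R=[ray('scene',a),ray('top',b)]
    for o,d in R:
        M=np.eye(3)-np.outer(d,d);A+=M;y+=M@o
    x=np.linalg.solve(A,y)
    (o1,d1),(o2,d2)=R;n=np.cross(d1,d2);n/=np.linalg.norm(n)
    return x,abs((o1-o2)@n)
def proj(n,X):
    p=P[n];K=np.array([[p['fx'],0,p['cx']],[0,p['fy'],p['cy']],[0,0,1]])
    W=np.linalg.inv(p['cam_to_world']);r=cv2.Rodrigues(W[:3,:3])[0]
    return cv2.projectPoints(np.atleast_2d(np.array(X,float)),r,W[:3,3],K,p['dist'])[0][:,0]
def c(u,v,x,y,k=8): return (u+(x+.5)/k-.5, v+(y+.5)/k-.5)
E
python3 - <<'E'
from h import *
for nm,a,b,z in [('rim',c(333,196,193,95),c(140,180,123,157),.085),('stemtop',c(178,158,165,98),c(300,200,225,146),.079),('pad',c(242,199,178,181),c(220,172,185,170),.004)]:
    print(nm,*tri(a,b),atz('scene',a,z),atz('top',b,z))
print(atz('top',c(300,200,192,167),.02))
E
```

```text
rim [0.5202 0.2851 0.0825] 0.003434503285900946 [0.523  0.2868 0.085 ] [0.5201 0.2826 0.085 ]
stemtop [ 0.4796 -0.2059  0.0792] 0.002143325891053895 [ 0.4793 -0.2048  0.079 ] [ 0.48   -0.2069  0.079 ]
pad [0.5598 0.0384 0.0003] 0.0022702887511482197 [0.5643 0.041  0.004 ] [0.5594 0.0372 0.004 ]
[ 0.4788 -0.2068  0.02  ]
```

```bash
cat > go.py <<'E'
import sys
from h import *
from scipy.spatial.transform import Rotation as R
x,y,z,yaw=map(float,sys.argv[1:5])
s=readout.read_state();R0=R.from_euler('xyz',s['tool_rot']);R1=R.from_euler('xyz',[np.pi,0,np.deg2rad(yaw)])
t=R0.inv().apply(np.array([x,y,z])-s['ee_pos'])/.25
w=(R0.inv()*R1).as_rotvec()/np.pi
print('t',round(s['t'],2),'at',s['ee_pos'],'rpy',np.rad2deg(s['tool_rot']),'w',round(s['gripper_width'],4),'F',s['force'])
print('row',' '.join('%.4f'%v for v in [*w,*t]))
E
python3 go.py .5215 .285 .23 0
```

```text
t 0.1 at [ 0.1632 -0.6287  0.2235] rpy [-179.9029   -0.0176   14.5388] w 0.0939 F [ 0.1287  0.1206 -0.1825]
row -0.0005 -0.0000 0.0808 2.3049 -3.1779 -0.0200
```

```bash
r="0 0 0.08 0.58 -0.8 -0.02 1"; python3 -m crank '0 0 0.08 0.58 -0.8 -0.02 1;0 0 0.08 0.58 -0.8 -0.02 1;0 0 0.08 0.58 -0.8 -0.02 1;0 0 0.08 0.58 -0.8 -0.02 1;0 0 0.08 0.58 -0.8 -0.02 1'; python3 go.py .5215 .285 .23 0
```

```text
t: 0.6
ee_pos: [0.2536, -0.3964, 0.2282]
tool_rot: [-3.139, 0.0, 0.002]
force: [1.1, 0.0, 0.7]
gripper_width: 0.0937
t 0.6 at [ 0.2536 -0.3964  0.2282] rpy [-179.8436    0.014     0.1204] w 0.0937 F [1.1474 0.0108 0.6743]
row -0.0009 0.0001 0.0007 1.0773 -2.7233 0.0001
```

```bash
python3 -m crank '0 0 0 0.37 -0.93 0 1;0 0 0 0.37 -0.93 0 1;0 0 0 0.37 -0.93 0 1;0 0 0 0.37 -0.93 0 1;0 0 0 0.37 -0.93 0 1' ; python3 -m crank '0 0 0 0.37 -0.93 0 1;0 0 0 0.37 -0.93 0 1;0 0 0 0.37 -0.93 0 1;0 0 0 0.37 -0.93 0 1;0 0 0 0.37 -0.93 0 1' ; python3 go.py .5215 .285 .23 0
```

```text
t: 1.1
ee_pos: [0.3448, -0.164, 0.2287]
tool_rot: [-3.139, -0.0, 0.001]
force: [0.2, 0.3, 0.4]
gripper_width: 0.0939
t: 1.6
ee_pos: [0.4364, 0.0689, 0.2292]
tool_rot: [-3.139, -0.001, 0.002]
force: [0.5, -0.5, 1.4]
gripper_width: 0.0942
t 1.6 at [0.4364 0.0689 0.2292] rpy [-179.8735   -0.0314    0.0982] w 0.0942 F [ 0.4517 -0.5405  1.4269]
row -0.0007 -0.0002 0.0005 0.3421 -0.8637 -0.0012
```

```bash
python3 -m crank '0 0 0 0.34 -0.864 0 1;0 0 0 0.34 -0.864 0 1;0 0 0 0.34 -0.864 0 1;0 0 0 0.34 -0.864 0 1;0 0 0 0.34 -0.864 0.2 1' ; python3 go.py .5215 .285 .055 0; python3 - <<'E'
from h import *
im=[]
for n in('scene','top'):
    i=optics.get_image(n);e=readout.read_state()['ee_pos'];p=proj(n,e)[0];print(n,p)
    u,v=int(p[0])-40,int(p[1])-40
    if n=='scene': v+=20
    u=max(u,0);v=max(v,0);print(u,v)
    im.append(cv2.resize(i[v:v+90,u:u+65],None,fx=6,fy=6,interpolation=cv2.INTER_CUBIC))
cv2.imwrite('pics/h1.png',np.hstack(im))
E
```

```text
t: 2.1
ee_pos: [0.5231, 0.284, 0.1937]
tool_rot: [-3.135, -0.013, 0.004]
force: [0.9, -1.3, 0.5]
gripper_width: 0.0941
t 2.1 at [0.5231 0.284  0.1937] rpy [-179.6373   -0.7166    0.2469] w 0.0941 F [ 0.8935 -1.2738  0.4576]
row -0.0020 -0.0040 0.0014 -0.0133 -0.0004 0.5548
scene [361.258  175.0402]
321 155
top [145.1625 194.7379]
105 154
```

View pics/h1.png

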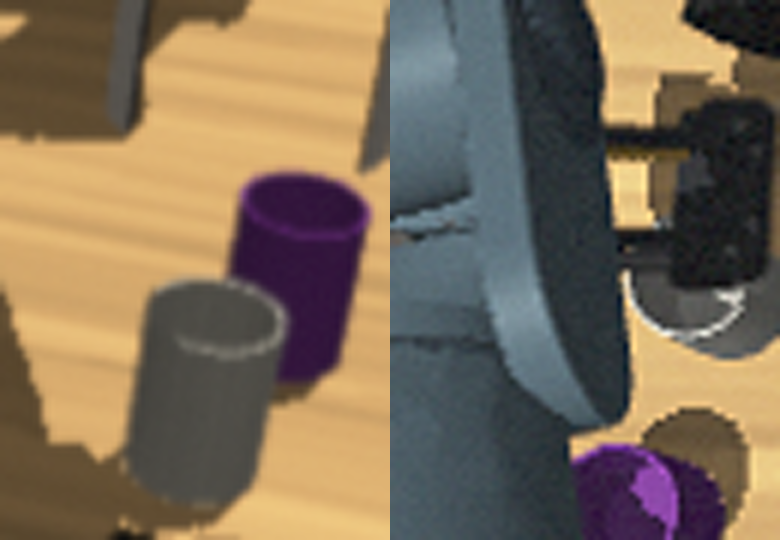

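```bash
python3 - <<'E'
from h import *
e=np.array([.5231,.2840,.1937-.019])
for dy in(-.053,-.047,.047,.053): 
  q=proj('scene',e+[0,dy,0])[0]; print(dy,q,(q-[321,155])*6+2.5)
E
```

```text
-0.053 [339.9097 174.5264] [115.9582 119.6582]
-0.047 [342.2293 174.9392] [129.8758 122.1351]
0.047 [379.5532 181.5841] [353.8189 162.0049]
0.053 [381.9999 182.0199] [368.4993 164.6195]
```

```bash
python3 -m crank '-0.002 -0.004 0.001 -0.01 -0.004 0.3 1;-0.002 -0.004 0.001 -0.01 -0.004 0.555 1;-0.002 -0.004 0.001 -0.01 -0.004 0.555 1;-0.002 -0.004 0.001 -0.01 -0.004 0.555 1;-0.002 -0.004 0.001 -0.01 -0.004 0.555 1';python3 go.py .5225 .286 .055 0
```

```text
t: 2.7
ee_pos: [0.5121, 0.2817, 0.0438]
tool_rot: [3.134, 0.023, 0.002]
force: [0.1, -0.1, 1.1]
gripper_width: 0.0942
t 2.7 at [0.5121 0.2817 0.0438] rpy [179.584    1.326    0.0932] w 0.0942 F [ 0.148  -0.1275  1.0984]
row 0.0023 0.0074 0.0005 0.0407 -0.0168 -0.0458
```

```bash
python3 -m crank '0 0 0 0 0 0 0.6;0 0 0 0 0 0 0.5;0 0 0 0 0 0 0.5;0 0 0 0 0 0 0.5;0 0 0 0 0 0 0.5' 8;python3 go.py .5225 .286 .055 0
```

```text
t: 3.2
ee_pos: [0.513, 0.2825, 0.0453]
tool_rot: [3.136, 0.021, 0.001]
force: [-0.8, 1.7, 6.5]
gripper_width: 0.0623
t 3.2 at [0.513  0.2825 0.0453] rpy [179.6958   1.1902   0.076 ] w 0.0623 F [-0.8288  1.7112  6.5332]
row 0.0017 0.0066 0.0004 0.0372 -0.0135 -0.0398
```

```bash
python3 -m crank '0 0 0 0 0 0 0.9;0 0 0 0 0 0 0.9;0 0 0 0 0 0 0.9' 8;python3 go.py .5225 .284 .050 0
```

```text
t: 3.5
ee_pos: [0.5127, 0.2823, 0.0449]
tool_rot: [3.136, 0.022, 0.001]
force: [0.9, 0.0, 0.1]
gripper_width: 0.0824
t 3.5 at [0.5127 0.2823 0.0449] rpy [179.6618   1.2366   0.0818] w 0.0824 F [0.9386 0.0062 0.1266]
row 0.0019 0.0069 0.0005 0.0389 -0.0066 -0.0214
```

```bash
python3 -m crank '0.002 0.007 0 0.039 -0.003 -0.02 0.9;0.002 0.007 0 0.039 -0.003 -0.02 0.9;0.002 0.007 0 0.039 -0.003 -0.02 0.9;0.002 0.007 0 0.039 -0.003 -0.02 0.9';python3 go.py .5225 .284 .050 0
```

```text
t: 3.9
ee_pos: [0.5225, 0.283, 0.0496]
tool_rot: [-3.141, -0.0, 0.001]
force: [-0.5, 0.3, -0.7]
gripper_width: 0.0844
t 3.9 at [0.5225 0.283  0.0496] rpy [-179.9829   -0.0115    0.0813] w 0.0844 F [-0.4765  0.2683 -0.6599]
row -0.0001 -0.0001 0.0005 0.0001 -0.0040 -0.0018
```

Good; grip at 20 N.

```bash
python3 -m crank '0 0 0 0 0 0 0.5;0 0 0 0 0 0 0.5;0 0 0 0 0 0 0.5;0 0 0 0 0 0 0.4' 20;python3 -m crank '0 0 0 0 0 -0.1 0.4;0 0 0 0 0 -0.2 0.4;0 0 0 0 0 -0.4 0.4;0 0 0 0 0 -0.4 0.4;0 0 0 0 0 -0.4 0.4';python3 go.py .5625 .039 .15 0
python3 - <<'E'
from h import *
i=optics.get_image('scene');cv2.imwrite('pics/s2.png',cv2.resize(i[120:270,270:430],None,fx=4,fy=4))
E
```

```text
t: 4.3
ee_pos: [0.5224, 0.2829, 0.0495]
tool_rot: [-3.141, 0.0, 0.001]
force: [-0.3, -1.1, -0.3]
gripper_width: 0.0623
t: 4.8
ee_pos: [0.5225, 0.283, 0.1499]
tool_rot: [-3.141, -0.001, 0.002]
force: [-0.0, -0.7, -4.3]
gripper_width: 0.0625
t 4.8 at [0.5225 0.283  0.1499] rpy [-179.9741   -0.0632    0.0879] w 0.0625 F [-0.001  -0.7404 -4.271 ]
row -0.0001 -0.0004 0.0005 0.1584 0.9763 -0.0006
```

View pics/s2.png

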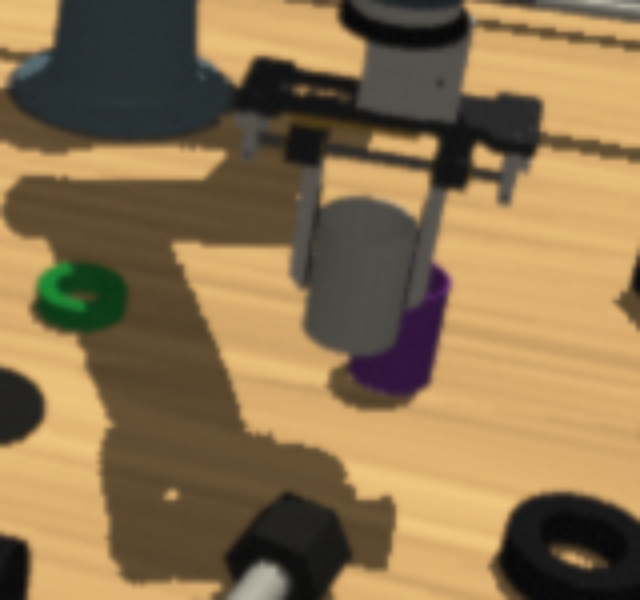

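```bash
python3 -m crank '0 0 0 0.04 0.24 0 0.4;0 0 0 0.1 0.6 0 0.4;0 0 0 0.14 0.8 0 0.4;0 0 0 0.158 0.976 0 0.4;0 0 0 0.158 0.976 0 0.4'; python3 -m crank '0 0 0 0 0 0 0.4';python3 go.py .5625 .039 .057 0
```

```text
t: 5.35
ee_pos: [0.5592, 0.0368, 0.145]
tool_rot: [-3.142, 0.008, 0.001]
force: [1.1, 1.3, -3.6]
gripper_width: 0.0628
t: 5.45
ee_pos: [0.5586, 0.0322, 0.1427]
tool_rot: [3.141, 0.011, -0.005]
force: [-0.5, 0.1, -3.1]
gripper_width: 0.0624
t 5.45 at [0.5586 0.0322 0.1427] rpy [179.9476   0.636   -0.2822] w 0.0624 F [-0.4671  0.0915 -3.0875]
row 0.0003 0.0035 -0.0016 0.0193 -0.0276 0.3426
```

```bash
python3 -m crank '0 0.0035 -0.001 0.019 -0.027 0.1 0.4;0 0.0035 -0.001 0.019 -0.027 0.2 0.4;0 0.0035 -0.001 0.019 -0.027 0.25 0.4;0 0.0035 -0.001 0.019 -0.027 0.25 0.4;0 0.0035 -0.001 0.019 -0.027 0.25 0.4'; python3 go.py .5625 .039 .0545 0
```

```text
t: 5.95
ee_pos: [0.5625, 0.0393, 0.0799]
tool_rot: [3.141, 0.001, -0.001]
force: [0.9, 0.5, -3.8]
gripper_width: 0.0628
t 5.95 at [0.5625 0.0393 0.0799] rpy [179.96     0.0505  -0.0715] w 0.0628 F [ 0.8828  0.4563 -3.838 ]
row 0.0002 0.0003 -0.0004 0.0001 0.0013 0.1016
```

```bash
python3 -m crank '0 0 0 0 0 0.05 0.4;0 0 0 0 0 0.09 0.4;0 0 0 0 0 0.102 0.4;0 0 0 0 0 0.105 0.4;0 0 0 0 0 0.106 0.4'; python3 go.py .5625 .039 .0545 0
```

```text
t: 6.45
ee_pos: [0.5625, 0.0393, 0.0535]
tool_rot: [3.141, 0.001, -0.001]
force: [-1.0, 0.4, -0.5]
gripper_width: 0.0633
t 6.45 at [0.5625 0.0393 0.0535] rpy [179.9639   0.0598  -0.0707] w 0.0633 F [-1.015   0.3909 -0.473 ]
row 0.0002 0.0003 -0.0004 -0.0000 0.0013 -0.0038
```

```bash
python3 -m crank '0 0 0 0 0 0 0.7;0 0 0 0 0 0 1;0 0 0 0 0 0 1;0 0 0 0 0 0 1;0 0 0 0 0 0 1';python3 -m crank '0 0 -0.5 0 0 0 1;0 0 -0.5 0 0 0 1;0 0 -0.5 0 0 0 1;0 0 -0.5 0 0 0 1;0 0 -0.5 0 0 0 1'; python3 go.py .5625 .039 .0545 90
```

```text
t: 6.95
ee_pos: [0.5627, 0.0393, 0.0537]
tool_rot: [3.141, 0.001, -0.001]
force: [0.5, 0.3, -0.2]
gripper_width: 0.0928
t: 7.45
ee_pos: [0.5627, 0.0393, 0.0538]
tool_rot: [3.141, 0.001, 0.755]
force: [-0.6, 0.1, -0.2]
gripper_width: 0.0942
t 7.45 at [0.5627 0.0393 0.0538] rpy [179.9942   0.0589  43.255 ] w 0.0942 F [-0.6469  0.1344 -0.219 ]
row -0.0001 0.0003 -0.2597 -0.0015 0.0002 -0.0030
```

```bash
python3 -m crank '0 0 -0.26 0 0 0 1;0 0 -0.26 0 0 0 1;0 0 -0.26 0 0 0 1;0 0 -0.26 0 0 0 1;0 0 -0.26 0 0 0 1'; python3 -m crank '0 0 0 0 0 0 1;0 0 0 0 0 0 1';python3 go.py .5627 .0393 .0538 90
```

```text
t: 7.95
ee_pos: [0.5628, 0.0393, 0.0538]
tool_rot: [-3.141, 0.001, 1.505]
force: [-0.2, 0.1, 0.2]
gripper_width: 0.094
t: 8.15
ee_pos: [0.5629, 0.0393, 0.0538]
tool_rot: [-3.141, 0.001, 1.502]
force: [1.4, -0.6, 0.0]
gripper_width: 0.094
t 8.15 at [0.5629 0.0393 0.0538] rpy [-179.9834    0.0483   86.0575] w 0.094 F [ 1.4016 -0.6236  0.0341]
row -0.0001 0.0003 -0.0219 0.0001 -0.0007 0.0002
```

```bash
python3 -m crank '0 0 0 0 0 0 0.7;0 0 0 0 0 0 0.5;0 0 0 0 0 0 0.5;0 0 0 0 0 0 0.5;0 0 0 0 0 0 0.5' 10; python3 go.py .5627 .0393 .0538 90;  python3 -m crank '0 0 0 0 0 0 0.8;0 0 0 0 0 0 1;0 0 0 0 0 0 1;0 0 0 0 0 0 1';python3 go.py .5627 .0393 .2 0
```

```text
t: 8.65
ee_pos: [0.5621, 0.0393, 0.0537]
tool_rot: [-3.139, 0.001, 1.502]
force: [-5.0, -0.8, 3.8]
gripper_width: 0.0605
t 8.65 at [0.5621 0.0393 0.0537] rpy [-179.8503    0.059    86.0579] w 0.0605 F [-4.9632 -0.8102  3.7598]
row -0.0008 0.0003 -0.0219 0.0003 0.0025 -0.0003
t: 9.05
ee_pos: [0.5622, 0.0393, 0.0538]
tool_rot: [-3.139, 0.001, 1.502]
force: [0.8, -1.0, -0.8]
gripper_width: 0.0891
t 9.05 at [0.5622 0.0393 0.0538] rpy [-179.8711    0.0578   86.0513] w 0.0891 F [ 0.8196 -1.0454 -0.7693]
row -0.0003 0.0008 0.4781 -0.0004 0.0006 -0.5849
```

```bash
python3 -m crank '0 0 0 0 0 -0.2 1;0 0 0 0 0 -0.4 1;0 0 0 0 0 -0.585 1;0 0 0 0 0 -0.585 1;0 0 0 0 0 -0.585 1'; python3 go.py .4797 -.205 .2 0;  python3 - <<'E'
from h import *
i=optics.get_image('scene');cv2.imwrite('pics/s3.png',cv2.resize(i[150:260,190:350],None,fx=5,fy=5,interpolation=cv2.INTER_CUBIC))
E
```

```text
t: 9.55
ee_pos: [0.5633, 0.0393, 0.2013]
tool_rot: [3.141, 0.001, 1.502]
force: [0.2, 0.4, 0.1]
gripper_width: 0.0939
t 9.55 at [0.5633 0.0393 0.2013] rpy [179.9563   0.0638  86.0532] w 0.0939 F [0.1816 0.4286 0.0701]
row 0.0005 0.0001 0.4781 -0.9981 -0.2663 0.0063
```

View pics/s3.png

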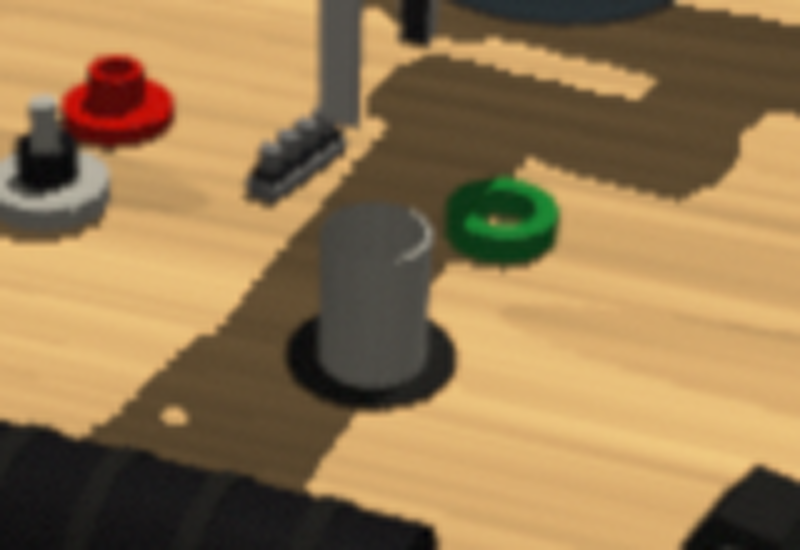

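```bash
python3 -m crank '0 0 0 -0.18 -0.05 0 0.5;0 0 0 -0.36 -0.1 0 0.5;0 0 0 -0.54 -0.144 0 0.5;0 0 0 -0.72 -0.192 0 0.5;0 0 0 -0.86 -0.23 0 0.5' ;python3 -m crank '0 0 0 -0.12 -0.03 0 0.5;0 0 0 -0.12 -0.03 0 0.5;0 0 0 -0.12 -0.03 0 0.5'; python3 go.py .4797 -.205 .12 90;  python3 - <<'E'
from h import *
i=optics.get_image('top');cv2.imwrite('pics/t3.png',cv2.resize(i[170:270,210:360],None,fx=5,fy=5,interpolation=cv2.INTER_CUBIC))
E
```

```text
t: 10.1
ee_pos: [0.4878, -0.1724, 0.1972]
tool_rot: [-3.135, -0.001, 1.501]
force: [0.9, 0.7, -0.8]
gripper_width: 0.0575
t: 10.4
ee_pos: [0.4773, -0.2014, 0.1952]
tool_rot: [-3.132, -0.003, 1.499]
force: [-0.3, 0.6, -0.2]
gripper_width: 0.0474
t 10.4 at [ 0.4773 -0.2014  0.1952] rpy [-179.4315   -0.1844   85.9014] w 0.0474 F [-0.2774  0.5671 -0.1862]
row -0.0031 -0.0011 -0.0228 -0.0147 0.0137 0.3006
```

View pics/t3.png

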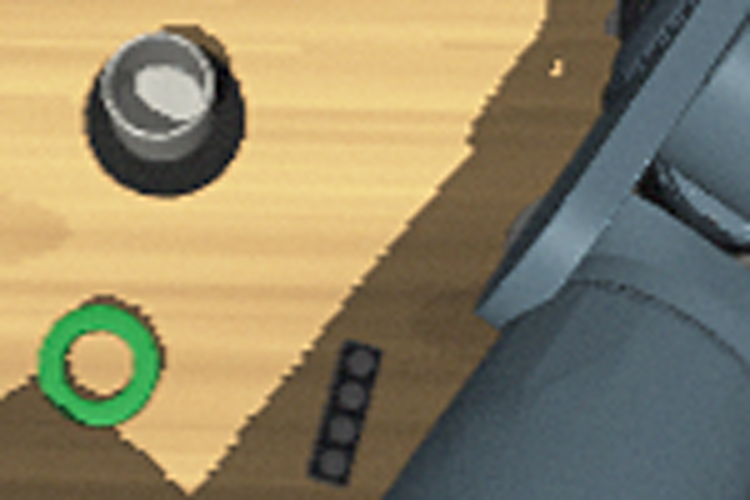

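```bash
python3 -m crank '-0.003 -0.001 -0.023 -0.015 0.014 0.1 0.5;-0.003 -0.001 -0.023 -0.015 0.014 0.2 0.5;-0.003 -0.001 -0.023 -0.015 0.014 0.3 0.5;-0.003 -0.001 -0.023 -0.015 0.014 0.3 0.5;-0.003 -0.001 -0.023 -0.015 0.014 0.3 0.5'; python3 go.py .4797 -.205 .073 90;  python3 - <<'E'
from h import *
print(atz('top',c(210,170,157.5,86,5),.089))
i=optics.get_image('scene');cv2.imwrite('pics/s4.png',cv2.resize(i[120:220,150:270],None,fx=6,fy=6,interpolation=cv2.INTER_CUBIC))
E
```

```text
t: 10.95
ee_pos: [0.4804, -0.2035, 0.1204]
tool_rot: [-3.141, -0.001, 1.575]
force: [0.5, -0.0, 0.3]
gripper_width: 0.0471
t 10.95 at [ 0.4804 -0.2035  0.1204] rpy [-179.9628   -0.0437   90.2201] w 0.0471 F [ 0.5289 -0.0125  0.2528]
row -0.0002 -0.0002 0.0012 -0.0063 -0.0028 0.1898
[0.5611 0.0393 0.089 ]
```

View pics/s4.png

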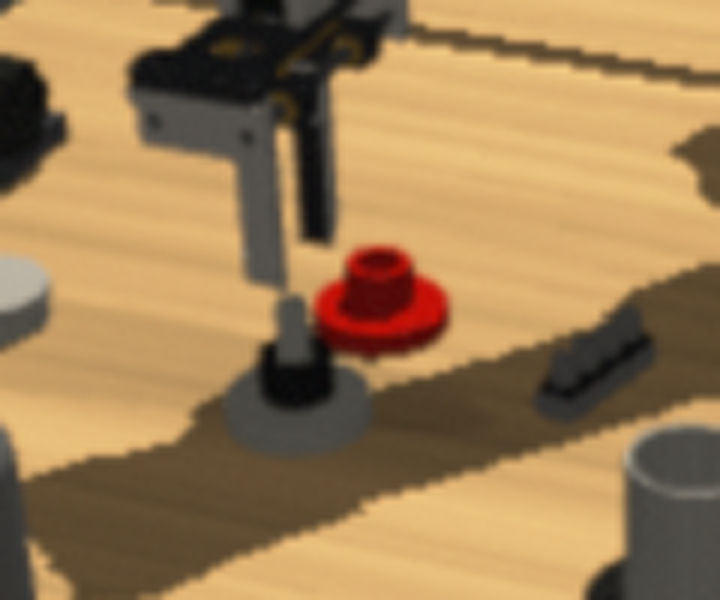

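```bash
python3 -m crank '0 0 0 -0.012 -0.002 0.06 0.5;0 0 0 -0.012 -0.002 0.12 0.5;0 0 0 -0.012 -0.002 0.19 0.5;0 0 0 -0.012 -0.002 0.19 0.5;0 0 0 -0.012 -0.002 0.19 0.5';python3 go.py .48 -.2067 .073 90;  python3 - <<'E'
from h import *
i=optics.get_image('scene');cv2.imwrite('pics/s5.png',cv2.resize(i[130:210,160:240],None,fx=7,fy=7,interpolation=cv2.INTER_CUBIC))
E
```

```text
t: 11.5
ee_pos: [0.4803, -0.207, 0.0735]
tool_rot: [3.141, -0.0, 1.574]
force: [-1.0, 0.6, 0.2]
gripper_width: 0.0467
t 11.5 at [ 0.4803 -0.207   0.0735] rpy [179.9882  -0.0068  90.1983] w 0.0467 F [-0.9647  0.5753  0.1566]
row 0.0001 -0.0000 0.0011 0.0013 -0.0012 0.0019
```

View pics/s5.png

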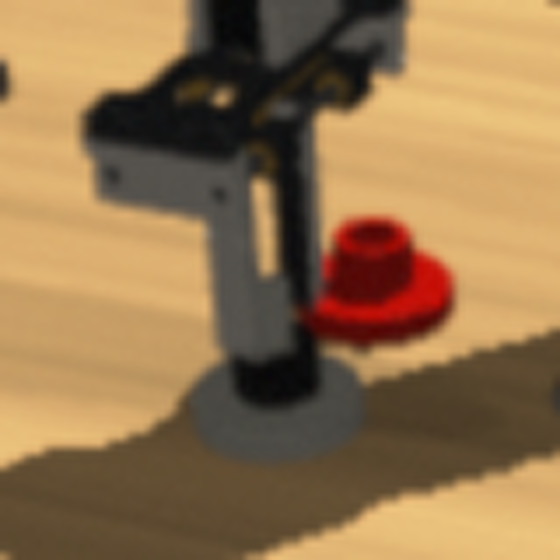

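```bash
python3 -m crank '0 0 0 0 0 0 0.3;0 0 0 0 0 0 0.1;0 0 0 0 0 0 0.1;0 0 0 0 0 0 0.1;0 0 0 0 0 0 0.1' 4;python3 go.py .48 -.2067 .073 90; python3 -m crank '0 0 0 0 0 0 0.5;0 0 0 0 0 0 0.5;0 0 0 0 0 0 0.5;0 0 0 0 0 0 0.5';python3 -m crank '0 0 0.5 0 0 0 0.5;0 0 0.5 0 0 0 0.5;0 0 0.5 0 0 0 0.5;0 0 0.5 0 0 0 0.5;0 0 0.5 0 0 0 0.5'; python3 go.py .48 -.2067 .073 0
```

```text
t: 12.05
ee_pos: [0.4806, -0.2074, 0.0743]
tool_rot: [3.141, 0.001, 1.574]
force: [-1.7, -0.1, 1.0]
gripper_width: 0.0178
t 12.05 at [ 0.4806 -0.2074  0.0743] rpy [179.941    0.0519  90.2066] w 0.0178 F [-1.6502 -0.0855  1.0243]
row 0.0003 0.0003 0.0011 0.0027 -0.0026 0.0053
t: 12.45
ee_pos: [0.4807, -0.2074, 0.0743]
tool_rot: [3.14, 0.001, 1.574]
force: [0.6, 0.3, 0.0]
gripper_width: 0.0454
t: 12.95
ee_pos: [0.4807, -0.2074, 0.0743]
tool_rot: [3.14, -0.0, 0.818]
force: [-0.9, 1.4, 0.1]
gripper_width: 0.0472
t 12.95 at [ 0.4807 -0.2074  0.0743] rpy [179.9203  -0.0106  46.8802] w 0.0472 F [-0.8634  1.4013  0.1009]
row 0.0004 -0.0002 0.2604 -0.0000 -0.0039 0.0052
```

```bash
python3 -m crank '0 0 0.26 0 0 0.004 0.5;0 0 0.26 0 0 0.004 0.5;0 0 0.26 0 0 0.004 0.5;0 0 0.26 0 0 0.004 0.5;0 0 0.26 0 0 0.004 0.5';python3 -m crank '0 0 0 0 0 0 0.5;0 0 0 0 0 0 0.4'; python3 go.py .4807 -.2070 .073 0; python3 -m crank '0 0 0 0 0 0 0.3;0 0 0 0 0 0 0.1;0 0 0 0 0 0 0.1;0 0 0 0 0 0 0.1;0 0 0 0 0 0 0' 35; python3 go.py .4807 -.2070 .16 0
```

```text
t: 13.45
ee_pos: [0.4808, -0.2074, 0.0733]
tool_rot: [3.141, -0.001, 0.068]
force: [-0.0, 0.2, 0.4]
gripper_width: 0.0472
t: 13.65
ee_pos: [0.4808, -0.2073, 0.0733]
tool_rot: [3.141, -0.001, 0.071]
force: [0.3, -0.3, -0.5]
gripper_width: 0.0424
t 13.65 at [ 0.4808 -0.2073  0.0733] rpy [179.9507  -0.0658   4.0737] w 0.0424 F [ 0.2628 -0.3382 -0.4945]
row 0.0003 -0.0004 0.0226 -0.0002 -0.0014 0.0012
t: 14.15
ee_pos: [0.4807, -0.2074, 0.0733]
tool_rot: [3.141, -0.001, 0.071]
force: [0.2, -0.8, 0.1]
gripper_width: 0.0172
t 14.15 at [ 0.4807 -0.2074  0.0733] rpy [179.9462  -0.0627   4.0914] w 0.0172 F [ 0.1936 -0.7767  0.0531]
row 0.0003 -0.0004 0.0227 0.0003 -0.0013 -0.3469
```

```bash
python3 -m crank '0 0 0 0 0 -0.05 0;0 0 0 0 0 -0.15 0;0 0 0 0 0 -0.3 0;0 0 0 0 0 -0.45 0;0 0 0 0 0 -0.54 0';python3 -m crank '0 0 0 0 0 0 0;0 0 0 0 0 0 0'; python3 go.py .562 .0393 .20 4; python3 - <<'E'
from h import *
i=optics.get_image('scene');cv2.imwrite('pics/s6.png',cv2.resize(i[90:210,150:270],None,fx=5,fy=5,interpolation=cv2.INTER_CUBIC))
E
```

```text
t: 14.65
ee_pos: [0.4814, -0.2077, 0.2121]
tool_rot: [3.138, -0.005, 0.072]
force: [-0.3, -0.3, -2.8]
gripper_width: 0.0174
t: 14.85
ee_pos: [0.4814, -0.2077, 0.2124]
tool_rot: [3.137, -0.005, 0.072]
force: [-0.2, 0.1, -3.1]
gripper_width: 0.0173
t 14.85 at [ 0.4814 -0.2077  0.2124] rpy [179.7588  -0.3011   4.1095] w 0.0173 F [-0.2087  0.1319 -3.0941]
row 0.0013 -0.0017 0.0006 0.3920 -0.9626 0.0478
```

View pics/s6.png

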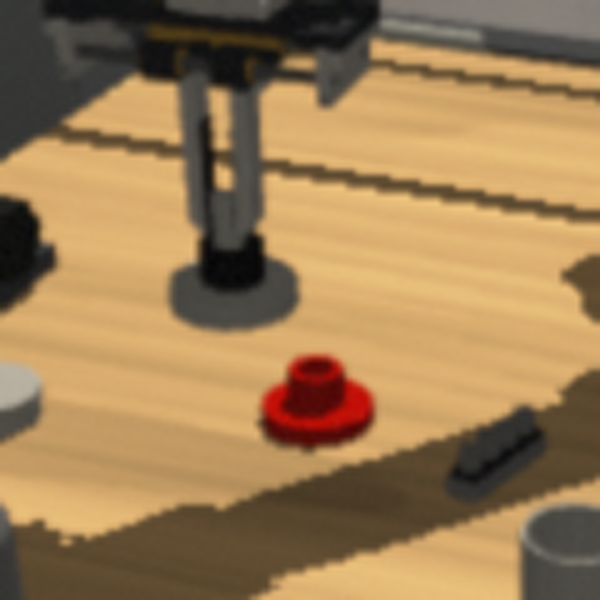

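```bash
python3 -m crank '0 0 0 0.04 -0.1 0 0;0 0 0 0.1 -0.25 0 0;0 0 0 0.16 -0.4 0 0;0 0 0 0.22 -0.55 0 0;0 0 0 0.26 -0.64 0 0' >/dev/null;python3 go.py .562 .0393 .21 4
```

```text
t 15.4 at [ 0.5331 -0.0402  0.2082] rpy [179.9821   0.0677   4.2118] w 0.0174 F [-0.1701 -0.5423 -2.5814]
row 0.0001 0.0004 0.0012 0.1387 -0.3087 -0.0076
```

```bash
python3 -m crank '0 0 0 0.06 -0.12 0 0;0 0 0 0.1 -0.22 0 0;0 0 0 0.13 -0.29 0 0;0 0 0 0.138 -0.308 0 0;0 0 0 0.138 -0.308 0 0' >/dev/null;python3 -m crank '0 0 0 0 0 0 0;0 0 0 0 0 0 0';python3 go.py .562 .0393 .21 4
```

```text
t: 16.1
ee_pos: [0.5603, 0.0386, 0.2055]
tool_rot: [-3.141, 0.006, 0.073]
force: [0.2, -0.5, -2.6]
gripper_width: 0.0172
t 16.1 at [0.5603 0.0386 0.2055] rpy [-179.9912    0.3382    4.2018] w 0.0172 F [ 0.225  -0.5452 -2.5818]
row -0.0000 0.0019 0.0011 0.0067 -0.0024 -0.0179
```

```bash
python3 -m crank '0 0.002 0 0.007 -0.002 0.04 0;0 0.002 0 0.007 -0.002 0.09 0;0 0.002 0 0.007 -0.002 0.13 0;0 0.002 0 0.007 -0.002 0.138 0;0 0.002 0 0.007 -0.002 0.138 0' ;python3 go.py .562 .0393 .1483 4;python3 - <<'E'
from h import *
im=[cv2.resize(optics.get_image('scene')[140:250,215:315],None,fx=5,fy=5,interpolation=cv2.INTER_CUBIC),]
cv2.imwrite('pics/s7.png',np.hstack(im))
E
```

```text
t: 16.6
ee_pos: [0.5614, 0.0392, 0.17]
tool_rot: [-3.141, 0.001, 0.073]
force: [-0.8, -0.3, -2.4]
gripper_width: 0.0172
t 16.6 at [0.5614 0.0392 0.17  ] rpy [-179.9713    0.0745    4.1952] w 0.0172 F [-0.7877 -0.3185 -2.3533]
row -0.0002 0.0004 0.0011 0.0027 -0.0002 0.0869
```

View pics/s7.png

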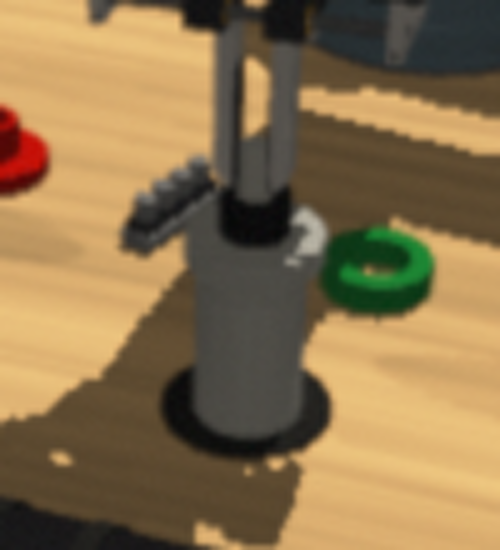

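```bash
python3 -m crank '0 0 0 0.001 0 0.02 0;0 0 0 0.001 0 0.04 0;0 0 0 0.001 0 0.05 0;0 0 0 0.001 0 0.06 0;0 0 0 0.001 0 0.06 0' ;python3 go.py .562 .0393 .1483 4
```

```text
t: 17.15
ee_pos: [0.5618, 0.0392, 0.1553]
tool_rot: [-3.141, 0.001, 0.073]
force: [0.7, 0.8, -1.8]
gripper_width: 0.017
t 17.15 at [0.5618 0.0392 0.1553] rpy [-179.9778    0.0436    4.2006] w 0.017 F [ 0.6796  0.8188 -1.7503]
row -0.0001 0.0002 0.0011 0.0008 -0.0002 0.0280
```

Foot is about 7 mm inside the bore without contact. Continuing to the rim.

```bash
python3 -m crank '0 0 0 0 0 0.01 0;0 0 0 0 0 0.018 0;0 0 0 0 0 0.024 0;0 0 0 0 0 0.026 0;0 0 0 0 0 0.026 0' ;python3 go.py .562 .0393 .1483 4;python3 -m crank '0 0 0 0 0 0.003 0;0 0 0 0 0 0.005 0;0 0 0 0 0 0.006 0';python3 go.py .562 .0393 .1483 4
```

```text
t: 17.65
ee_pos: [0.5617, 0.0393, 0.1487]
tool_rot: [-3.141, 0.001, 0.073]
force: [0.4, 0.5, -2.6]
gripper_width: 0.0172
t 17.65 at [0.5617 0.0393 0.1487] rpy [-179.9761    0.0533    4.205 ] w 0.0172 F [ 0.3798  0.5225 -2.6201]
row -0.0001 0.0003 0.0011 0.0010 -0.0000 0.0017
t: 17.95
ee_pos: [0.5622, 0.0392, 0.1483]
tool_rot: [-3.141, -0.0, 0.073]
force: [-1.8, 0.2, 5.0]
gripper_width: 0.017
t 17.95 at [0.5622 0.0392 0.1483] rpy [-179.9873   -0.0069    4.2068] w 0.017 F [-1.8486  0.1626  4.9957]
row -0.0001 -0.0000 0.0011 -0.0009 -0.0004 -0.0001
```

```bash
python3 -m crank '0 0 0 0 0 0 0.3;0 0 0 0 0 0 0.6;0 0 0 0 0 0 0.75;0 0 0 0 0 0 0.75;0 0 0 0 0 0 0.75' ;python3 go.py .562 .0393 .120 4;python3 - <<'E'
from h import *
im=[cv2.resize(optics.get_image('scene')[140:250,215:315],None,fx=5,fy=5,interpolation=cv2.INTER_CUBIC),]
cv2.imwrite('pics/s8.png',np.hstack(im))
E
```

```text
t: 18.45
ee_pos: [0.5622, 0.0392, 0.1481]
tool_rot: [-3.141, 0.0, 0.073]
force: [0.2, 0.1, 0.9]
gripper_width: 0.0537
t 18.45 at [0.5622 0.0392 0.1481] rpy [-179.9836    0.0045    4.2059] w 0.0537 F [0.2162 0.0527 0.8906]
row -0.0001 0.0000 0.0011 -0.0007 -0.0002 0.1124
```

View pics/s8.png

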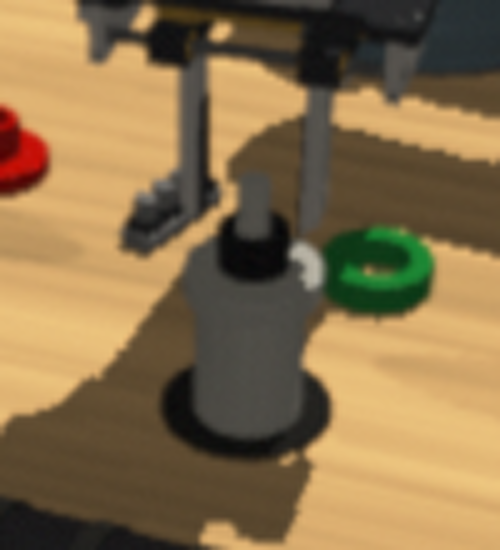

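```bash
python3 -m crank '0 0 0 0 0 0 0.75;0 0 0 0 0 0.04 0.75;0 0 0 0 0 0.08 0.75;0 0 0 0 0 0.11 0.75;0 0 0 0 0 0.111 0.75' ;python3 -m crank '0 0 0 0 0 0 0.75;0 0 0 0 0 0 0.6';python3 go.py .562 .0393 .120 4;
```

```text
t: 19.0
ee_pos: [0.5609, 0.0394, 0.1183]
tool_rot: [-3.141, 0.004, 0.073]
force: [0.1, 0.6, -0.2]
gripper_width: 0.0707
t: 19.2
ee_pos: [0.5608, 0.0394, 0.1182]
tool_rot: [-3.141, 0.004, 0.073]
force: [-0.1, -0.1, 0.1]
gripper_width: 0.0656
t 19.2 at [0.5608 0.0394 0.1182] rpy [-179.9389    0.221     4.2021] w 0.0656 F [-0.0723 -0.1142  0.0846]
row -0.0003 0.0012 0.0011 0.0046 0.0007 -0.0073
```

```bash
python3 -m crank '0 0 0 0 0 0 0.5;0 0 0 0 0 0 0.4;0 0 0 0 0 0 0.3;0 0 0 0 0 0 0.3;0 0 0 0 0 0 0.3' 10;python3 -m crank '0 0 0 0 0 0 0.2;0 0 0 0 0 0 0.2;0 0 0 0 0 0 0.2' 25;python3 go.py .562 .0393 .120 4;
```

```text
t: 19.7
ee_pos: [0.561, 0.0394, 0.1184]
tool_rot: [-3.141, 0.003, 0.073]
force: [0.1, -0.5, 0.9]
gripper_width: 0.0403
t: 20.0
ee_pos: [0.561, 0.0394, 0.1185]
tool_rot: [-3.141, 0.003, 0.073]
force: [0.2, 0.1, 1.1]
gripper_width: 0.0395
t 20.0 at [0.561  0.0394 0.1185] rpy [-179.9451    0.1882    4.2012] w 0.0395 F [0.1723 0.0607 1.1229]
row -0.0003 0.0010 0.0011 0.0038 0.0006 -0.0060
```

```bash
python3 -m crank '0 0 0 0 0 -0.03 0.2;0 0 0 0 0 -0.06 0.2;0 0 0 0 0 -0.1 0.2;0 0 0 0 0 -0.14 0.2;0 0 0 0 0 -0.16 0.2';python3 go.py .561 .0394 .2385 4;
```

```text
t: 20.5
ee_pos: [0.5619, 0.0393, 0.1603]
tool_rot: [-3.141, 0.001, 0.073]
force: [-0.1, -0.7, -0.5]
gripper_width: 0.0399
t 20.5 at [0.5619 0.0393 0.1603] rpy [-179.9721    0.0531    4.2043] w 0.0399 F [-0.1052 -0.6502 -0.4881]
row -0.0002 0.0003 0.0011 -0.0039 -0.0009 -0.3127
```

```bash
python3 -m crank '0 0 0 0 0 -0.06 0.2;0 0 0 0 0 -0.12 0.2;0 0 0 0 0 -0.18 0.2;0 0 0 0 0 -0.24 0.2;0 0 0 0 0 -0.28 0.2';python3 -m crank '0 0 0 0 0 0 0.2;0 0 0 0 0 0 0.2;0 0 0 0 0 0 0.2';python3 go.py .561 .0394 .2385 4;python3 - <<'E'
from h import *
im=[cv2.resize(optics.get_image('scene')[110:250,205:325],None,fx=4,fy=4,interpolation=cv2.INTER_CUBIC),cv2.resize(optics.get_image('top')[110:250,190:265],None,fx=4,fy=4,interpolation=cv2.INTER_CUBIC)]
cv2.imwrite('pics/s9.png',np.hstack(im))
E
```

```text
t: 21.0
ee_pos: [0.5626, 0.0392, 0.2325]
tool_rot: [-3.142, -0.001, 0.073]
force: [-0.0, -0.1, -1.4]
gripper_width: 0.0395
t: 21.3
ee_pos: [0.5621, 0.0392, 0.2317]
tool_rot: [-3.141, 0.0, 0.073]
force: [-0.6, -0.3, -0.7]
gripper_width: 0.0397
t 21.3 at [0.5621 0.0392 0.2317] rpy [-179.9788    0.0165    4.2032] w 0.0397 F [-0.63   -0.2623 -0.7185]
row -0.0001 0.0001 0.0011 -0.0044 -0.0010 -0.0273
```

View pics/s9.png

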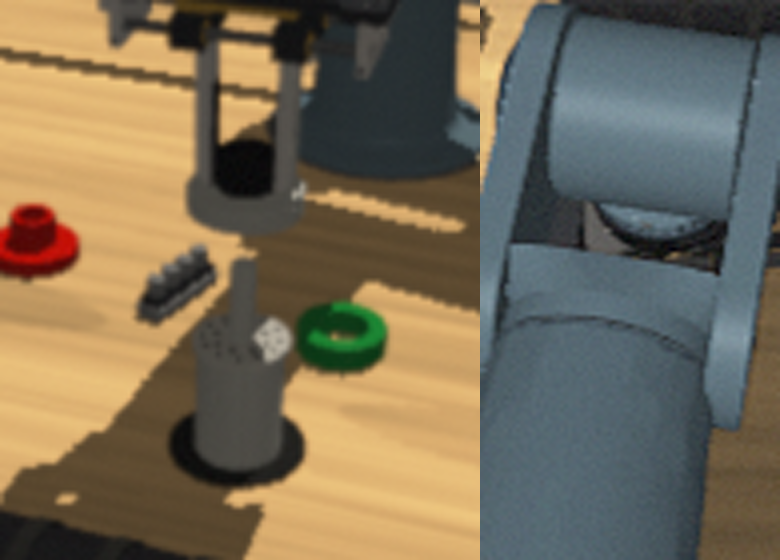

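```bash
python3 -c "
from plant import arm,readout
s=readout.read_state();print(max(abs(v) for v in s['qd']))
print(arm.close_job())"
```

```text
0.0010809375030947125
the job is handed in; nothing more can be done
None
```

I did the whole job in the order asked and handed it in at about 21.4 s, with the gripper still holding the outer lid above the canister. No verdict came back.

- **Canister:** It stands upright on the rubber pad, near its middle, and was let go before I touched the lids. I squeezed it again at right angles to centre it. The camera and the arm's own position agreed on where it stood to within about 1 mm.
- **Lids lowered:** I lifted both together by the stem. They met the rim at the calculated height, with 5 N of upward push, and the picture after I let go showed the lid lying flat.
- **Outer lid:** I gripped it by the collar, which measured 39.7 mm open, and lifted it 113 mm straight up. Its skirt should be about 41 mm above the top of the stem. The last scene picture shows it hanging clear, with the inner lid seated, the canister upright on the pad and the arm at rest.

**Checks that disagreed or failed:**
- **First grip on the canister:** It was about 9 mm off and tilted by about 1.2°, so I let go, corrected and gripped again before lifting.
- **Centring squeeze:** It read 60.5 mm for the 62 mm canister with a 5 N side force, but the canister stood upright afterwards.
- **Last top-camera picture:** The arm blocked the view, so the final check rests on the scene camera and the arm's readings.
- **Bystanders:** I did not check them all at the end. The ones in the last picture (red lid, finger exerciser and green ring) looked undisturbed.

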